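# Roll a drink carton into the capping bay and snap its cap on

### The arm

A 6-joint arm with a two-finger parallel gripper is mounted at the origin on the work surface. World frame = base frame: x ahead of the robot, y to its left, z up, the work surface at z = 0. Lengths are in m, angles in rad, forces in N, time in s.
With the tool pointing down it reaches from about 0.35 to 0.8 m from the base axis. Payload 7.3 kg.
Tool frame: the origin (TCP) lies between the finger pads; the fingertips stand 25 mm ahead of it and the grasp point (between the pads) lies 6 mm ahead of it (r.tip_extent is the distance from the TCP to the fingertips, in m); z points along the fingers, y is the line along which they close (so a half turn about z gives the same grasp; the last joint's range is limited). The gripper opens to 85 mm and grips with 20 to 120 N. Pads are 22 mm wide; open, the fingers measure 114 mm over their backs; the gripper's body (76 mm by 85 mm) begins 54 mm behind the grasp point. The pads swing forward as they close: fully open they stand 13 mm farther back than shut.
Start: joints at [-1.278, 0.342, 1.524, -0, 1.275, -0.146], TCP at [0.223, -0.475, 0.256] pointing down, gripper open.
Joint ranges: [-2.53, 2.53], [-0.77, 2.02], [0.04, 2.7], [-1, 4.14], [0.28, 2.66], [-3.11, 3.11]. Speed limits (rad/s): [2.57, 2.57, 3.14, 3.14, 3.14, 3.14].

### API

Orientations are given as a unit quaternion [x, y, z, w].
In Python, from workcell import r, command_gripper, optics gives the robot as it stands. The module is installed in compiled form; this text tells all that it offers. Calls block until the motion is done:
- r.reach(position, orientation): joint-space move of the TCP to a pose.
- r.move_straight(position, orientation=None, speed=0.15, max_force=None): straight line of the TCP; orientation=None keeps the orientation; speed is the mean speed in m/s. With max_force (N) it stops when the force on the tool has changed by that much, and returns True; else False.
- r.movej(angles): joint-space move.
- command_gripper(opening, force=None): finger opening in m; force is the grip in N (None keeps the last); returns when the fingers have stopped.
- r.hold(seconds).
- r.solve_ik(position, orientation): joint angles nearest the present ones, or None.
- r.read_state(): the state.
- optics.get_image(name): name is "scene" or "top"; returns (picture, depth): 400x640x3 uint8, red, green, blue; 400x640 float32, m along the optical axis (not along the pixel's ray), 0 where there is no reading.
- optics.camera_model(name): a dict with "K" (3x3 intrinsics, pixels), "R" (3x3) and "t" (3): a world point X has camera coordinates R X + t. Camera axes: x right, y down, z forward; pixel columns grow to the right and rows downward; lengths in m; the calibration is good to about 2 mm. A picture is of the moment at which its call begins. camera_model takes no time and is no camera call.
A pose or a line that the arm cannot do raises r.PlanningError and nothing moves.
- r.finish_job(): hands the job in; it is judged then, once.
The state is a dict: "time_s": time; "joint_positions": joint angles; "dq": joint speeds; "tau": joint torques, N m; "eef_pos": TCP position; "eef_rot": TCP orientation; "contact_force": force on the tool from outside, world axes, zero at the start; "torque": the same for the moment, N m; "grip_width": finger opening in m; "grip_force": force on a finger pad.
Only numpy, scipy, OpenCV 4.12 (cv2) and the standard library are available. Lean on these libraries where they do the work, as an engineer would, in place of code of your own. Each camera call takes 0.05 s, during which the arm holds its last target. There are 200 camera calls.

### The job

Push the drink carton along the rollers into the bay until it is fully home against the end stop, then fetch the snap cap and press it onto the carton's spout until it clicks and sits flush on the flange. Keep pressing after the click: finish while still holding the cap down with a firm push of about 10 N, without letting go and without crushing the carton. Leave the jug, the two glass cups and the funnel where they stand.

Things in the scene. Friction and masses are not known exactly. Their poses are not given: they have to be found in the camera images.
- row: Fixed steel roller row, 132 mm wide (x), 470 long (y); origin on the counter under its middle. 14 free rollers along x, running height 42 mm. Rails' inner faces at x = +-58 mm, 60 mm high, 90 high at the bay (-y end). End stop's face at y = -227 mm, 90 mm high; +y end open. The carton is pushed towards the row's -y; home, its centre is at y = -162 mm.
- carton_mid (a point): Centre of the closed cardboard carton: 110 mm across the row (its x), 130 along it (its y), 100 high, 0.4 to 1 kg, on the rollers, 3 mm clear of each rail. Axes as the row's to within 3 degrees. It rolls easily and coasts if pushed fast.
- stud (a point): Centre of the top of the spout's flange, a white disc 54 mm wide, 4 mm thick, amid the carton's top (54 mm above carton_mid; z up). From it a white stud 25 mm wide stands 24 mm up, its top 6 mm tapering to 16 mm wide. Four sprung round beads bulge 4.5 mm out of its side, 10 mm above the flange.
- cap_knob (a point): Centre of the grip knob of the white snap cap: an upright cylinder 22 mm wide, 28 high, on a round skirt 48 mm wide, 30 high. The whole is 58 mm high, 45 g, and starts upright on the counter; the knob's centre is 44 mm above the rim. z is the cap's axis.
- cap_rim (a point): Centre of the cap's open underside. Hollow, 26 mm deep, inner lip of 30 mm bore in the lowest 3 mm. Centred over the stud (within 4 mm), the lip meets the beads about 16 mm above the flange; pushing on takes 8 to 15 N until, 8 mm up, the beads snap over the lip (click: the push needed drops); then the rim stops hard on the flange, 0 mm above it.
- jug: Bystander: translucent polypropylene jug, 112 mm wide, 170 mm high, handle at its +y; origin under its centre.
- cup_a: Bystander: glass cup 72 mm wide, 95 mm high; origin under its centre.
- cup_b: Bystander: another such glass cup; origin under its centre.
- funnel: Bystander: orange silicone funnel standing mouth down, 90 mm wide, 85 mm high; origin under its centre.
- carton: The carton as a whole; origin under its centre, otherwise as carton_mid.
- cap: The cap as a whole; origin at the rim's centre, as cap_rim.

How it is judged:
By the outcome, as a careful person would: the job done as asked, in the order asked, and still so for the second after the job is handed in, while the arm keeps its last pose, push and grip.
It also fails if it takes over 70 s, if anything falls off the work surface, if the arm or the gripper's body presses on something with over 40 N, if the wrist force passes 120 N, or if a joint passes its speed limit or range.

## Working session

There is one attempt and no reset: what is moved stays moved. The work goes in short steps, each a Python script; the robot and the scene stay as the last script left them, time stands still between calls to the robot, and variables do not carry over. Pictures are saved under pics/ and viewed, at most 10 in all, crops included, and the job is handed in when it is done.

```bash
mkdir -p pics; python3 - <<'E'
from workcell import r, optics
import cv2, numpy as np
for n in ("scene","top"):
    p,d=optics.get_image(n); cv2.imwrite(f"pics/{n}0.png",p[:,:,::-1]); np.savez(f"pics/{n}0.npz",p=p,d=d)
    m=optics.camera_model(n); print(n,m["K"].round(1).tolist(),m["R"].round(3).tolist(),m["t"].round(3).tolist(), (d>0).mean())
s=r.read_state(); print(s["time_s"],s["eef_rot"],s["contact_force"],s["grip_width"])
E
```

```text
scene [[446.3, 0.0, 321.7], [0.0, 446.3, 198.2], [0.0, 0.0, 1.0]] [[-0.673, 0.739, -0.009], [0.57, 0.511, -0.643], [-0.471, -0.438, -0.766]] [0.437, -0.18, 1.471] 0.99598046875
top [[432.7, 0.0, 322.9], [0.0, 432.7, 202.4], [0.0, 0.0, 1.0]] [[0.026, -1.0, 0.006], [-0.988, -0.026, -0.152], [0.152, -0.002, -0.988]] [-0.096, 0.549, 1.003] 0.996109375
0.1 [ 9.76033050e-01  2.17621256e-01 -3.50013615e-05 -6.88175581e-04] [-0.21951181  0.30876763 -0.39674933] 0.08534893770620788
```

View pics/scene0.png

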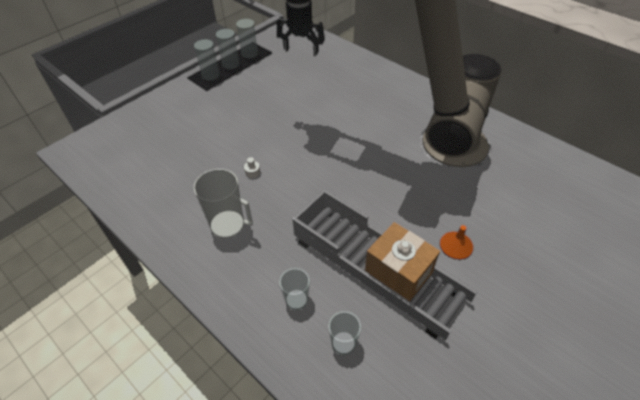

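View pics/top0.png

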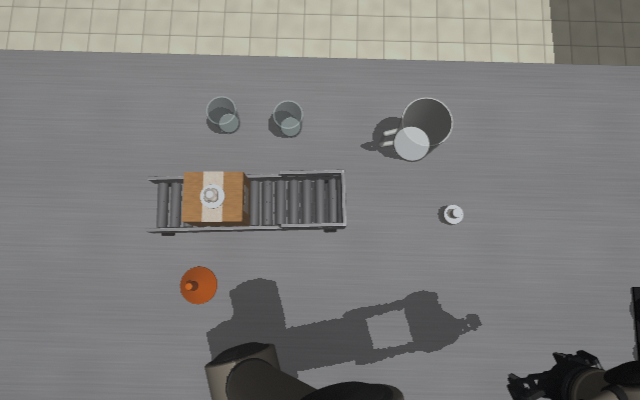

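Top view (right is -y, up is +x): the row spans columns 150–345 with the bay and stop on the right. The carton's stud is near (211,195), the cap near (453,214), the jug near (425,130), the cups near (222,112) and (288,115), and the funnel near (198,286). The scene view agrees.

```bash
cat > h.py <<'E'
import numpy as np, cv2
from workcell import r, optics, command_gripper
def cloud(n, pd=None):
    p,d=pd or optics.get_image(n); m=optics.camera_model(n)
    v,u=np.mgrid[:400,:640]; k=np.linalg.inv(m["K"])
    c=np.stack([u,v,np.ones_like(u)],-1)@k.T*d[...,None]
    X=(c-m["t"])@m["R"]; X[d==0]=np.nan   # R^T (c-t)
    return p,X
def sel(X,cx,cy,rad,z0,z1):
    q=X.reshape(-1,3); 
    with np.errstate(invalid='ignore'): k=(np.hypot(q[:,0]-cx,q[:,1]-cy)<rad)&(q[:,2]>z0)&(q[:,2]<z1)
    return q[k]
def mid(q): return len(q),((q.min(0)+q.max(0))/2).round(4).tolist(),np.ptp(q,axis=0).round(3).tolist(),q.mean(0).round(4).tolist()
E
python3 - <<'E'
from h import *
for n in ("top","scene"):
    f=np.load(f"pics/{n}0.npz"); p,X=cloud(n,(f["p"],f["d"]))
    if n=="top":
        C=X[196,212].copy(); K=X[214,453].copy(); print("px",C,K)
    print(n)
    q=sel(X,C[0],C[1],.12,.128,.15); print("cartop",mid(q),cv2.minAreaRect((q[:,:2]*1000).astype(np.float32)))
    print("stud",mid(sel(X,C[0],C[1],.03,.155,.19)))
    print("cap skirt+knob",mid(sel(X,K[0],K[1],.045,.015,.07)))
    print("skirt top",mid(sel(X,K[0],K[1],.045,.026,.034)))
    print("knob",mid(sel(X,K[0],K[1],.045,.05,.07)))
    # stop: white
    a=X.reshape(-1,3); 
    k=(a[:,2]>.075)&(a[:,2]<.1)&(abs(a[:,0]-C[0])<.09)&(a[:,1]<C[1]-.15)&(a[:,1]>C[1]-.5)
    print("bay walls",mid(a[k]), cv2.minAreaRect((a[k][:,:2]*1000).astype(np.float32)))
    k=(a[:,2]>.03)&(a[:,2]<.1)&(abs(a[:,0]-C[0])<.09)&(abs(a[:,1]-C[1])<.5)&(a[:,1]>K[1]+.1)
    print("row",mid(a[k]),cv2.minAreaRect((a[k][:,:2]*1000).astype(np.float32)))
    for nm,(v,u) in dict(jug=(120,425),cupa=(115,222),cupb=(118,288),fun=(286,198)).items():
        if n=="top": print(nm,X[v,u].round(3))
E
```

```text
px [0.53871578 0.15365647 0.17070364] [ 0.52867344 -0.39004832  0.06061945]
top
cartop (2879, [0.543, 0.1611, 0.139], [0.114, 0.134, 0.022], [0.5423, 0.1596, 0.1427]) ((543.8922119140625, 161.23110961914062), (111.83650207519531, 131.59033203125), 1.7161657810211182)
stud (168, [0.5425, 0.1594, 0.1648], [0.027, 0.027, 0.02], [0.5416, 0.1584, 0.1657])
cap skirt+knob (328, [0.5325, -0.3983, 0.0385], [0.046, 0.048, 0.046], [0.5311, -0.3949, 0.0364])
skirt top (198, [0.533, -0.3986, 0.0301], [0.045, 0.048, 0.008], [0.5321, -0.3957, 0.0305])
knob (70, [0.5331, -0.3976, 0.0562], [0.021, 0.02, 0.011], [0.5325, -0.3981, 0.0578])
bay walls (693, [0.5532, -0.0652, 0.0852], [0.138, 0.137, 0.02], [0.555, -0.0808, 0.0891]) ((553.8873291015625, -62.50224304199219), (132.6223602294922, 138.25765991210938), 2.675055742263794)
row (6363, [0.5453, 0.1038, 0.065], [0.153, 0.476, 0.07], [0.545, 0.0609, 0.0503]) ((545.6747436523438, 103.55201721191406), (132.93614196777344, 470.9928283691406), 2.787168264389038)
jug [ 0.759 -0.326  0.061]
cupa [0.776 0.183 0.011]
cupb [0.773 0.014 0.009]
fun [0.345 0.205
[... 249 characters left out ...]
0.029, 0.016], [0.5493, 0.1635, 0.1641])
cap skirt+knob (202, [0.5353, -0.3972, 0.0385], [0.046, 0.048, 0.046], [0.5391, -0.3918, 0.0348])
skirt top (88, [0.5354, -0.3972, 0.0299], [0.045, 0.048, 0.008], [0.538, -0.3934, 0.0296])
knob (41, [0.5351, -0.3971, 0.0557], [0.023, 0.023, 0.011], [0.5361, -0.3961, 0.0561])
bay walls (683, [0.5563, -0.0649, 0.0846], [0.141, 0.137, 0.019], [0.5582, -0.0799, 0.0859]) ((555.9576416015625, -63.09307861328125), (137.03582763671875, 138.7293243408203), 2.4645073413848877)
row (6863, [0.5492, 0.1038, 0.0649], [0.156, 0.474, 0.07], [0.5572, 0.0936, 0.0527]) ((548.3956298828125, 102.75784301757812), (136.98397827148438, 470.8702697753906), 2.5803792476654053)
```

```bash
cat >> h.py <<'E'
from scipy.spatial.transform import Rotation as Ro
A=np.radians(2.7); RC=np.array([.5465,.1035]); EX=np.array([np.cos(A),np.sin(A)]); EY=np.array([-np.sin(A),np.cos(A)])
def row(x,y,z): return np.r_[RC+x*EX+y*EY,z]
def down(yaw):  # tool down, tool y along world angle yaw
    y=np.array([np.cos(yaw),np.sin(yaw),0]); z=np.array([0,0,-1.]); return Ro.from_matrix(np.stack([np.cross(y,z),y,z],1)).as_quat()
def st():
    s=r.read_state(); print(round(s["time_s"],2),np.round(s["eef_pos"],4),"F",np.round(s["contact_force"],2),"w",round(s["grip_width"],4),"q6",round(s["joint_positions"][5],2)); return s
E
python3 - <<'E'
from h import *
print(r.tip_extent, r.solve_ik(row(0,.19,.3),down(A)), r.solve_ik(row(0,.19,.3),down(A+np.pi)))
O=min((down(A),down(A+np.pi)),key=lambda o:(lambda q:9 if q is None else abs(q[5]))(r.solve_ik(row(0,.19,.3),o)))
command_gripper(0.0,40); print(r.tip_extent)
r.reach(row(0,.185,.3),O); st()
r.move_straight(row(0,.185,.108),O,speed=.15); st()
print(r.move_straight(row(0,-.06,.108),O,speed=.05,max_force=12)); st()
print(r.move_straight(row(0,-.115,.108),O,speed=.025,max_force=7)); s=st()
print((np.array(s["eef_pos"][:2])-RC)@EY)
p,X=cloud("scene"); cv2.imwrite("pics/push.png",p[:,:,::-1])
q=sel(X,.5543,-.058,.12,.128,.15); print("cartop",mid(q),cv2.minAreaRect((q[:,:2]*1000).astype(np.float32)))
E
```

```text
0.025 [ 3.74371300e-01  4.81164899e-01  1.18684393e+00 -4.44089210e-16
  1.47358382e+00  3.27247410e-01] [ 3.74371300e-01  4.81164899e-01  1.18684393e+00 -4.44089210e-16
  1.47358382e+00 -2.81434524e+00]
0.025
3.77 [0.5382 0.2874 0.3   ] F [-0.56 -0.68 -0.18] w 0.0001 q6 0.32
5.21 [0.5383 0.2885 0.1089] F [-0.33  1.02 -0.23] w -0.0 q6 0.32
False
10.26 [0.5493 0.0436 0.108 ] F [ 0.7  -0.02 -0.  ] w 0.0002 q6 -0.11
True
11.39 [0.5498 0.0194 0.1076] F [-0.56  0.55  0.45] w 0.0002 q6 -0.15
-0.08416927625056106
cartop (1436, [0.5562, -0.045, 0.139], [0.114, 0.163, 0.022], [0.5691, -0.0607, 0.1411]) ((555.6406860351562, -45.02742004394531), (113.31351470947266, 162.7145538330078), 0.6094935536384583)
```

View pics/push.png

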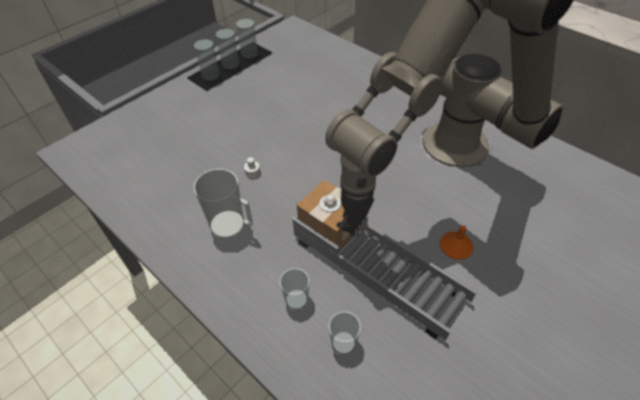

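The carton now sits in the bay with its spout near (330,202), and the fingers are behind it. I'll press again to confirm it is home, then back off and measure.

```bash
python3 - <<'E'
from h import *
O=r.read_state()["eef_rot"]
for i in range(2):
    print(r.move_straight(row(0,-.115,.108),O,speed=.01,max_force=6)); r.hold(.2); s=st(); print((np.array(s["eef_pos"][:2])-RC)@EY)
r.move_straight(row(0,-.05,.108),O,speed=.06)
r.move_straight(row(0,-.04,.27),O,speed=.25)
r.reach([.5,-.25,.28],down(0.))
st()
for n in ("top","scene"):
    p,X=cloud(n); cv2.imwrite(f"pics/home_{n}.png",p[:,:,::-1])
    q=sel(X,.5543,-.058,.09,.136,.144); print(n,"cartop",mid(q),cv2.minAreaRect((q[:,:2]*1000).astype(np.float32)))
    q=sel(X,.5543,-.058,.03,.16,.19);print("stud",mid(q)); 
    q=sel(X,.5543,-.058,.045,.1435,.149);print("flange",mid(q))
    print("knob",mid(sel(X,.534,-.3975,.03,.05,.07)))
E
```

```text
True
12.28 [0.549  0.0195 0.1065] F [0.71 0.2  0.79] w 0.0 q6 -0.15
-0.08403705947358321
True
13.08 [0.5485 0.0196 0.1059] F [0.84 0.24 0.97] w -0.0 q6 -0.16
-0.08393025165978188
15.81 [ 0.5003 -0.249   0.2796] F [0.39 0.54 0.47] w -0.0003 q6 -0.6
top cartop (2042, [0.5527, -0.0587, 0.1401], [0.115, 0.134, 0.008], [0.5521, -0.0585, 0.142]) ((553.6557006835938, -58.73125457763672), (111.46006774902344, 130.0886688232422), 2.8034207820892334)
stud (152, [0.5523, -0.0585, 0.1669], [0.026, 0.028, 0.014], [0.5518, -0.0589, 0.1669])
flange (546, [0.5537, -0.0571, 0.1462], [0.089, 0.088, 0.005], [0.5531, -0.0588, 0.1455])Traceback (most recent call last):
  File "<stdin>", line 14, in <module>
  File "h.py", line 13, in mid
    def mid(q): return len(q),((q.min(0)+q.max(0))/2).round(4).tolist(),np.ptp(q,axis=0).round(3).tolist(),q.mean(0).round(4).tolist()
                                ~~~~~^^^
    return umr_minimum(a, axis, None, out, keepdims, initial, where)
ValueError: zero-size array to reduction operation minimum which has no identity
```

View pics/home_top.png

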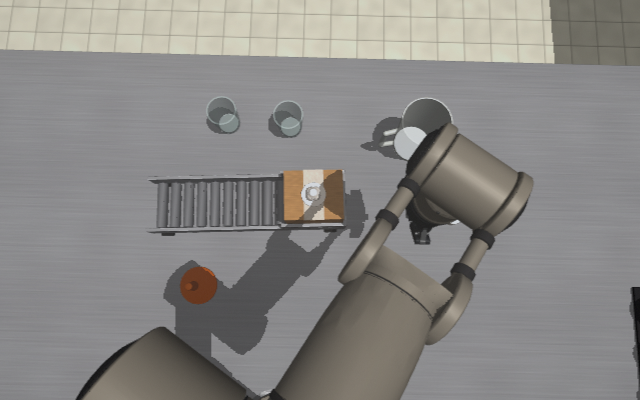

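The carton is home: its centre measures (0.553, -0.058) against an expected (0.554, -0.058), and the bystanders haven't moved. Next I grasp the cap.

```bash
python3 - <<'E'
from h import *
O=down(0.)
p,X=cloud("scene")
for nm,a in dict(stud=(.5543,-.058,.03,.16,.19),cartop=(.5543,-.058,.09,.136,.144)).items():
    q=sel(X,*a); print(nm,mid(q) if len(q) else 0)
c=np.array([.534,-.3975])
command_gripper(.06,80)
r.reach(np.r_[c,.14],O); st()
r.move_straight(np.r_[c,.058],O,speed=.08,max_force=8); st()
command_gripper(.0,80); st()
r.move_straight(np.r_[c,.23],O,speed=.15); s=st(); print(s["grip_force"])
for n in ("scene","top"):
    p,X=cloud(n); cv2.imwrite(f"pics/grasp_{n}.png",p[:,:,::-1])
    q=sel(X,c[0],c[1],.035,.15,.203); print("cap",n,mid(q) if len(q) else 0)
    q=sel(X,c[0],c[1],.06,.17,.198); print("skirt",n,mid(q) if len(q) else 0)
p=cv2.imread("pics/grasp_scene.png")[80:220,180:340]; cv2.imwrite("pics/grasp_crop.png",cv2.resize(p,None,fx=4,fy=4))
E
```

```text
stud (86, [0.5572, -0.057, 0.1664], [0.026, 0.029, 0.012], [0.5584, -0.0554, 0.1661])
cartop (1484, [0.5542, -0.0594, 0.14], [0.118, 0.136, 0.008], [0.5575, -0.0552, 0.1413])
17.34 [ 0.5344 -0.3971  0.1411] F [-0.15  0.11  0.42] w 0.0597 q6 -0.75
18.52 [ 0.5343 -0.3978  0.0587] F [-0.28 -0.19  0.1 ] w 0.0601 q6 -0.75
18.97 [ 0.5343 -0.3977  0.0587] F [-1.07  1.07  4.7 ] w 0.0193 q6 -0.75
20.27 [ 0.5336 -0.3972  0.2288] F [ 0.47 -0.21 -1.02] w 0.0196 q6 -0.75
78.3176600933075
cap scene (201, [0.5355, -0.3916, 0.1863], [0.046, 0.04, 0.033], [0.5417, -0.3852, 0.1898])
skirt scene (136, [0.5362, -0.3916, 0.1841], [0.044, 0.04, 0.028], [0.5437, -0.3839, 0.1854])
cap top (52, [0.544, -0.3841, 0.1875], [0.021, 0.019, 0.03], [0.5448, -0.3807, 0.1914])
skirt top (28, [0.543, -0.3804, 0.1848], [0.019, 0.011, 0.024], [0.5419, -0.3778, 0.1833])
```

View pics/grasp_crop.png

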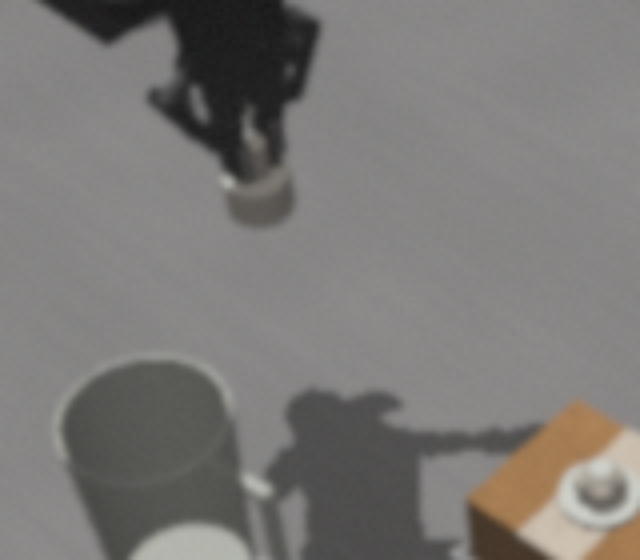

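The cap hangs upright in the fingers, with its skirt near crop (260,195), and the jug is untouched. I'll hover over the stud and compare the axes.

```bash
python3 - <<'E'
from h import *
O=down(0.); c=np.array([.555,-.0585])
r.move_straight([.534,-.3975,.27],O,speed=.15)
r.move_straight(np.r_[c,.27],O,speed=.2)
r.move_straight(np.r_[c,.240],O,speed=.06); st()
p,X=cloud("scene"); np.savez("pics/hov.npz",p=p,X=X)
q=sel(X,c[0],c[1],.05,.184,.207); print("skirt",mid(q), np.percentile(q,98,axis=0).round(4))
q=sel(X,c[0],c[1],.035,.1445,.15); print("flange",mid(q), np.percentile(q,98,axis=0).round(4))
cv2.imwrite("pics/hov.png",cv2.resize(p[150:250,270:390,::-1],None,fx=6,fy=6,interpolation=cv2.INTER_CUBIC))
m=optics.camera_model("scene")
for P in ([*c,.21],[*c,.181],[*c,.17],[*c,.146]):
    v=m["K"]@(m["R"]@np.array(P)+m["t"]); print(((v[:2]/v[2]-[270,150])*6).round(1))
E
```

```text
23.28 [ 0.5551 -0.0585  0.24  ] F [ 1.23  0.26 -0.51] w 0.0196 q6 -0.24
skirt (117, [0.5636, -0.0531, 0.1956], [0.033, 0.036, 0.023], [0.5692, -0.0475, 0.1959]) [ 0.5795 -0.0352  0.2066]
flange (126, [0.5593, -0.0604, 0.1472], [0.06, 0.058, 0.005], [0.5627, -0.0509, 0.1463]) [ 0.5807 -0.0333  0.1494]
[357.  216.8]
[356.6 263.8]
[356.5 281.1]
[356.3 318.1]
```

View pics/hov.png

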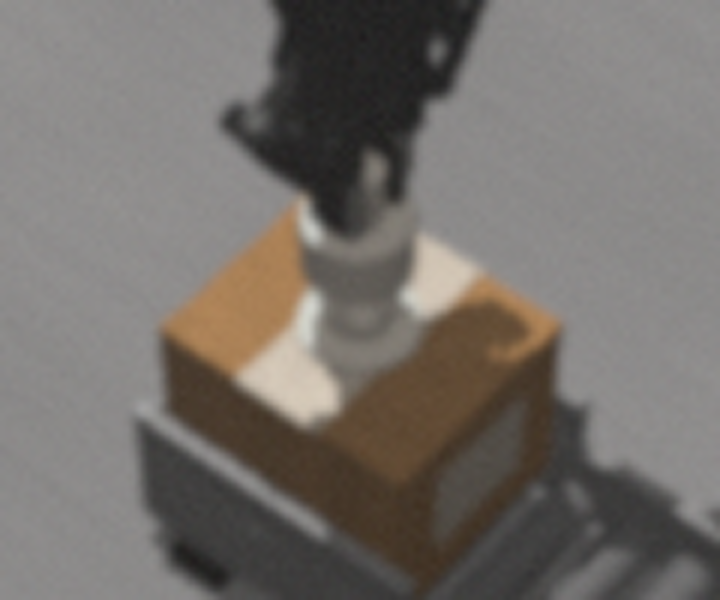

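```bash
cat >> h.py <<'E'
def f(n=4):
    a=[]
    for _ in range(n):
        r.hold(.03); s=r.read_state(); a.append(np.r_[s["contact_force"],s["eef_pos"]])
    return np.mean(a,0)
E
python3 - <<'E'
from h import *
O=down(0.); c=np.array([.5537,-.0585])
r.move_straight(np.r_[c,.240],O,speed=.03); b=f(8); print("base",b.round(3))
hit=r.move_straight(np.r_[c,.2225],O,speed=.03,max_force=6); print(hit,(f()-b*np.r_[1,1,1,0,0,0]).round(4))
z=.2225; mx=0
if not hit:
  while z>.2045:
    z-=.0007; r.move_straight(np.r_[c,z],O,speed=.01); v=f(3); F=v[:3]-b[:3]
    print(round(z,4),F.round(1),v[3:].round(4),round(r.read_state()["time_s"],1))
    mx=max(mx,F[2])
    if F[2]>20 or np.hypot(*F[:2])>8 or (mx>6 and F[2]<mx-5): print("stop"); break
E
```

```text
base [-0.021 -0.118 -0.303  0.554 -0.059  0.24 ]
False [-0.1333  0.187   0.45    0.5538 -0.0585  0.2227]
0.2218 [-0.4  0.3 -0. ] [ 0.5537 -0.0585  0.2218] 25.1
0.2211 [0.6 0.7 0.3] [ 0.5538 -0.0584  0.2212] 25.4
0.2204 [0.8 1.4 1.1] [ 0.5539 -0.0584  0.2205] 25.8
0.2197 [1.7 2.4 3.1] [ 0.5539 -0.0583  0.2199] 26.1
0.219 [2.2 3.1 5.5] [ 0.554  -0.0584  0.2194] 26.5
0.2183 [1.9 3.5 7.2] [ 0.554  -0.0584  0.2189] 26.8
0.2176 [1.3 3.4 9.2] [ 0.5541 -0.0585  0.2186] 27.2
0.2169 [ 0.9  3.5 10.5] [ 0.5542 -0.0585  0.2181] 27.5
0.2162 [ 1.   3.7 11.2] [ 0.5542 -0.0585  0.2176] 27.9
0.2155 [ 0.6  3.6 10.6] [ 0.5542 -0.0585  0.2168] 28.2
0.2148 [ 0.9  4.  10.5] [ 0.5542 -0.0585  0.216 ] 28.6
0.2141 [1.4 3.5 8.8] [ 0.5541 -0.0584  0.2151] 28.9
0.2134 [1.8 4.4 6.2] [ 0.554  -0.0584  0.2139] 29.3
stop
```

The cap met the beads at the predicted height, and the push peaked at 11 N before dropping (the click). I'll continue down to the hard stop.

```bash
python3 - <<'E'
from h import *
O=down(0.); c=np.array([.5537,-.0585]); b=np.array([-.02,-.12,-.30]); z=.2134
while z>.199:
    z-=.0005; r.move_straight(np.r_[c,z],O,speed=.01); v=f(3); F=v[:3]-b
    print(round(z,4),F.round(1),v[3:].round(4),round(r.read_state()["time_s"],1))
    if F[2]>9.3: break
r.hold(.5); print((f(10)[:3]-b).round(2)); st()
E
```

```text
0.2129 [1.7 4.2 5.8] [ 0.554  -0.0583  0.2132] 29.6
0.2124 [2.5 4.4 4.7] [ 0.5539 -0.0583  0.2126] 30.0
0.2119 [3.  4.3 2.5] [ 0.5537 -0.0584  0.2116] 30.3
0.2114 [3.9 3.9 0.9] [ 0.5535 -0.0584  0.211 ] 30.7
0.2109 [ 3.   4.  -0.8] [ 0.5534 -0.0585  0.2105] 31.0
0.2104 [ 2.3  3.7 -2.5] [ 0.5535 -0.0585  0.2101] 31.4
0.2099 [ 1.9  3.8 -2.6] [ 0.5535 -0.0585  0.2097] 31.7
0.2094 [ 1.4  3.5 -3.7] [ 0.5536 -0.0585  0.2092] 32.1
0.2089 [ 1.2  3.  -4. ] [ 0.5536 -0.0585  0.2087] 32.4
0.2084 [ 1.3  3.2 -4.1] [ 0.5536 -0.0585  0.2083] 32.8
0.2079 [ 1.2  2.5 -3.9] [ 0.5537 -0.0585  0.2078] 33.1
0.2074 [ 1.5  3.5 -3.6] [ 0.5537 -0.0584  0.2074] 33.5
0.2069 [ 0.7  3.7 -3.3] [ 0.5537 -0.0585  0.2069] 33.8
0.2064 [ 0.6  3.4 -2.1] [ 0.5537 -0.0586  0.2065] 34.2
0.2059 [ 0.6  2.4 -1.9] [ 0.5538 -0.0587  0.2059] 34.5
0.2054 [ 1.4  1.3 -1.4] [ 0.5538 -0.0587  0.2055] 34.9
0.2049 [ 0.8  0.3 -0.3] [ 0.5537 -0.0587  0.205 ] 35.2
0.2044 [-0.3  0.1  2.5] [ 0.5538 -0.0586  0.2047] 35.6
0.2039 [-0.8  0.3  5.6] [ 0.5539 -0.0586  0.2046] 35.9
0.2034 [-1.5  0.1  8.1] [ 0.5539 -0.0586  0.2046] 36.3
0.2029 [-2.8  0.3 12.1] [ 0.554  -0.0587  0.2046] 36.6
[-2.57  0.32 11.35]
37.45 [ 0.554  -0.0587  0.2046] F [-2.13 -0.27 12.16] w 0.0196 q6 -0.24
```

The hard stop came at 0.2046 m, where the flange was predicted. I'll trim the push to 10 N and check the picture.

```bash
python3 - <<'E'
from h import *
O=down(0.); b=np.array([-.02,-.12,-.30])
r.move_straight([.5537,-.0586,.2031],O,speed=.01); r.hold(1); print((f(10)-np.r_[b,0,0,0]).round(3)); r.hold(1); print((f(10)-np.r_[b,0,0,0]).round(3)); st()
p,X=cloud("scene"); q=sel(X,.5543,-.058,.09,.136,.144); print(mid(q),cv2.minAreaRect((q[:,:2]*1000).astype(np.float32)))
cv2.imwrite("pics/end.png",cv2.resize(p[60:300,170:490,::-1],None,fx=2.4,fy=2.4,interpolation=cv2.INTER_CUBIC))
E
```

```text
[-2.404  0.743 10.198  0.554 -0.059  0.205]
[-2.508  0.937 10.379  0.554 -0.059  0.205]
40.37 [ 0.554  -0.0587  0.2046] F [-2.68  0.75 10.39] w 0.0194 q6 -0.24
(1210, [0.5552, -0.0574, 0.14], [0.117, 0.136, 0.008], [0.5651, -0.0467, 0.1412]) ((554.812255859375, -58.77326202392578), (113.97822570800781, 132.79933166503906), 2.8569276332855225)
```

View pics/end.png

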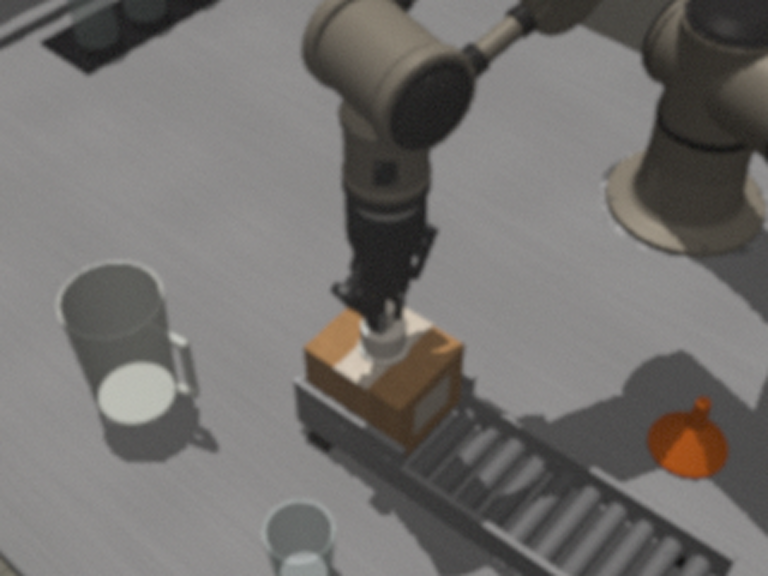

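The cap sits flush on the flange (crop (383,340)), the carton is home and uncrushed, and the bystanders in view are in place.

```bash
python3 -c "
from workcell import r
print(r.finish_job())"
```

```text
the job is handed in; nothing more can be done
None
```

The job is handed in at about 40 s: the carton is home against the stop, the cap clicked on and sits flush on the flange, still gripped and held down at about 10 N, and I saw no sign that the jug, cups or funnel had moved.

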